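# Shift a stone carrier from its storage dock to the indexing base

### The arm

A 6-joint arm with a two-finger parallel gripper is mounted at the origin on a cart in front of the work surface, level with it; the furniture and walls round the work are solid. World frame = base frame: x ahead of the robot, y to its left, z up, the work surface at z = 0. Lengths are in m, angles in degrees, forces in N, time in s.
With the tool pointing down it reaches from about 0.25 to 0.725 m from the base axis. Payload 9.7 kg.
Tool frame: the origin (TCP) lies midway between the tips of the shut fingers; the grasp point (between the pads) lies bot.hold_point_z behind it (bot.hold_point_z is the distance from the TCP to the grasp point, in m); z points along the fingers, y is the line along which they close (so a half turn about z gives the same grasp; the last joint's range is limited). The gripper opens to 85 mm and grips with 20 to 120 N. Pads are 22 mm wide; open, the fingers measure 114 mm over their backs; the gripper's body (76 mm by 85 mm) begins 54 mm behind the grasp point. The pads swing forward as they close: fully open they stand 13 mm farther back than shut.
Start: joints at [-72.193, 4.979, 10.078, 95.1, 0, 90], TCP at [0.168, -0.524, 0.231] pointing down, gripper open.
Joint ranges: [-179.16, 179.16], [-48.56, 103.87], [-65.8, 70.77], [-126.05, 130.52], [-82.76, 87.17], [-180, 180]. Speed limits (degrees/s): [127.2, 127.2, 147.25, 180, 180, 180].

### API

Orientations are given as [roll, pitch, yaw] about the fixed x, y, z axes, in that order (R = Rz(yaw) Ry(pitch) Rx(roll)).
In Python, from workcell import bot, camera, camera_model, ticket gives the robot as it stands.
- The arm moves only by the tool send_rows, never from a script. Its argument "targets" is text: rows parted by semicolons, each of 5 numbers parted by spaces: the shift along the tool's x, y, z in mm, then the turn about the tool's z in degrees, then the closure in counts, from 0 (fully open) to 255 (shut). A call has 1 to 20 rows; each row is the pose to reach, as a shift and turn from the pose commanded when the call began, along the tool's axes at that moment; what a row does not reach only later rows make up. A row lasts 1/8 s, in which the tool goes at most 62.5 mm and 10.7 degrees, less where a joint would pass 70% of its speed; a pose out of reach is approached as far as the arm can. A call with a gripper value outside its range is refused whole. The fingers move at their own pace and stop on an object; "newtons" is the grip in N (left out, the last holds). Time passes only in rows, so rows that repeat a pose let the fingers close. It gives the time, the measured TCP pose, the force, the opening and the grip force at its end, in the units of the state.
- bot.get_obs(): the state, without advancing time (a new reading comes with each control period).
- camera(name): name is "scene" or "top"; returns the picture (480x640x3 uint8, blue, green, red); there is no depth.
- camera_model(name): a dict with "K" (3x3 intrinsics, pixels), "pose" (4x4, takes a point from camera to world coordinates). Camera axes: x right, y down, z forward; pixel columns grow to the right and rows downward; lengths in m; the calibration is good to about 2 mm. A picture is of the moment at which its call begins. camera_model takes no time and is no camera call.
- ticket.job_done(): hands the job in; it is judged then, once.
The state is a dict: "time": time; "q": joint angles; "qd": joint speeds; "joint_efforts": joint torques, N m; "ee_pos": TCP position; "tcp_rot": TCP orientation; "wrist_force": force on the tool from outside, world axes, zero at the start; "torque": the same for the moment, N m; "opening": finger opening in m; "grasp_force": force on a finger pad.
Only numpy, scipy, OpenCV 4.12 (cv2) and the standard library are available. Lean on these libraries where they do the work, as an engineer would, in place of code of your own. Each camera call takes 0.05 s, during which the arm holds its last target. There are 200 camera calls.

### The job

Move the stone carrier (a dovetail plate with a grip post and a polished stone on top) from the storage dock on the wooden board to the round indexing base: press the storage dock's spring catch so that the carrier pops loose, slide it out, and slide it gently into the dovetail of the round base until that catch snaps up behind it and it stays locked in by itself. Do not force anything, and leave the things standing around where they are.

Things in the scene. Friction and masses are not known exactly. Their poses are not given: they have to be found in the camera images.
- carrier: Stone carrier, about 0.46 kg: steel dovetail plate 60 mm long (x), 9 mm thick, 52 mm wide (y) at its underside narrowing to 42 mm at its top, corners stepped in at both ends; a grip post on it and a domed polished stone on that, top 55 mm above the underside. Origin: centre of the underside; x along the slide, z up. Alike both ways round. At the start it is locked in the storage dock.
- post (a point): Centre of the carrier's steel grip post, 34 mm above the carrier's underside; the post is 34 mm (x) by 26 mm (y) and reaches from 9 to 45 mm above the underside, the stone (36 x 26 mm) from 45 to 55 mm. Grip it across its 26 mm width, fingertips 18 mm or more above the underside to clear rails and catch pads.
- storage_dock: Fixed storage dock on a wooden board 150 x 130 x 14 mm. Origin: centre of the board's underside; +x points along its dovetail channel in the direction of insertion, z up. Locked, the carrier's origin is at (0, 0, 18) mm here. A plunger at the +x end pushes it out with about 4 N against a 4.5 mm high catch tooth in the floor behind its -x end, at x = -30 mm.
- mouth_a (a point): Middle of the storage channel's mouth on its floor, 32 mm to -x of the dock's origin, 18 mm above the bench. The carrier leaves the storage dock through here to -x; it must be drawn out 65 mm or more from the locked place before it can be lifted. The rails are like those at mouth_b.
- pad_a (a point): Top centre of the black ribbed thumb pad (24 mm along x, 18 mm along y) of the storage dock's catch, beside the mouth on the -y side, 36 mm above the bench, 5.5 mm above the rails' lips. Press straight down, 6.5 mm travel, 1 to 4 N. The carrier then pops 8 mm out to -x and lies over the tooth, so it stays free when the pad is let go.
- catch_a (a joint): Storage dock's catch: 0 = sprung up (locking), 0.0065 = pressed fully down (m); the carrier is freed beyond about 0.0045.
- work_dock: Fixed round indexing base: steel disc, 156 mm diameter, 14 mm high, division marks round its edge, with a like, empty dovetail channel. Origin: centre of its underside; +x along the channel in the direction of insertion, z up. Tooth, pad, stop and plunger form one unit clamped at an unknown place: locked, the carrier's origin lies at z = 18 mm and anywhere from x = 0 to +28 mm; find it by feel.
- mouth_b (a point): Middle of the round base's channel mouth on its floor, 32 mm to -x of the origin, 18 mm above the bench. Undercut rails, 54.2 mm apart at the floor (1.1 mm clearance a side), tops 28.5 mm and lips 30.5 mm above the bench, run from x = -18 to +68 mm of the base's frame, flared 5 mm outward from -18 to -32 mm; before the mouth the bare floor goes on to x = -58 mm.
- catch_b (a joint): The round base's catch, its tooth in the floor at the mouth, ramped towards -x: 0 = sprung up, up to 0.0065 = held down by a carrier above it (m). It snaps up behind the carrier's -x end when that is home, and 2.5 mm further is a hard stop. Sliding home takes under 12 N; pushing with over 18 N is forcing it (rails and stop together may bear 42 N).
- plunger_b (a joint): The round base's spring plunger at the channel's inner end, pushing out to -x: -0.008 = sprung out, 0 = carrier at the locked place, about 0.0025 = carrier at the hard stop (m). It resists with 2 to 5 N over the last 8 mm.
- jar: Bystander: white screw-lid jar, 55 mm wide, 68 mm high; origin at the centre of its underside.
- rough_stone: Bystander: piece of rough stone 44 x 52 x 36 mm; origin under its centre.
- tape: Bystander: black roll of tape lying flat, 62 mm wide, 19 mm high; origin under its centre.
- dropper: Bystander: amber dropper bottle, 33 mm wide, 102 mm high; origin under its centre.

How it is judged:
By the outcome, as a careful person would: the job done as asked, in the order asked, and still so for the second after the job is handed in, with the robot touching nothing.
It also fails if it takes over 72 s, if anything falls off the work surface, if the arm or the gripper's body presses on something with over 40 N, if the wrist force passes 120 N, or if a joint passes its speed limit or range.

## Working session

There is one attempt and no reset: what is moved stays moved. The work goes in short steps, Python scripts to look and compute and a tool call to move; the robot and the scene stay as the last step left them, time stands still between calls to the robot, and variables do not carry over. Pictures are saved under pics/ and viewed, at most 10 in all, crops included, and the job is handed in when it is done.

Besides the shell and the picture viewer there is one more tool, called after "Emit:" as name(argument=value, ...) on one line, values as JSON. send_rows: Moves the arm, as the interface text tells. Its arguments: {"type":"object","properties":{"targets":{"type":"string"},"newtons":{"type":"number"}},"required":["targets"]}

```bash
mkdir -p pics; ls
python3 - <<'E'
from workcell import bot,camera,camera_model
import cv2,numpy as np
np.set_printoptions(precision=4,suppress=True)
for n in("scene","top"):
    cv2.imwrite(f"pics/{n}0.png",camera(n)); m=camera_model(n); print(n,m["K"],m["pose"])
o=bot.get_obs()
for k in o: print(k,o[k])
print(bot.hold_point_z)
E
```

```text
pics
scene [[570.9176   0.     321.8054]
 [  0.     570.9176 249.5275]
 [  0.       0.       1.    ]] [[ 0.8646 -0.3679  0.3422  0.1027]
 [-0.5024 -0.6453  0.5755 -0.7769]
 [ 0.0091 -0.6695 -0.7427  1.1129]
 [ 0.      0.      0.      1.    ]]
top [[521.7687   0.     314.4246]
 [  0.     521.7687 242.8366]
 [  0.       0.       1.    ]] [[ 0.0081 -0.9977  0.067   0.4799]
 [-0.9999 -0.0073  0.0121  0.017 ]
 [-0.0116 -0.067  -0.9977  1.248 ]
 [ 0.      0.      0.      1.    ]]
time 0.1
q [-72.192    5.0059  10.0394  95.0993  -0.0013  89.9996]
qd [-0.0326 -0.0497  0.2576  0.0239 -0.0125 -0.0246]
joint_efforts [  0.0003 -52.1559  46.5653   0.016    0.      -0.    ]
ee_pos [ 0.1681 -0.5235  0.2307]
tcp_rot [-179.9342    0.0013   17.8084]
wrist_force [-0.2279 -0.2971 -0.5908]
torque [-0.0253  0.0042 -0.0577]
grasp_force 0.0
opening 0.08532404732616175
0.0187
```

View pics/scene0.png

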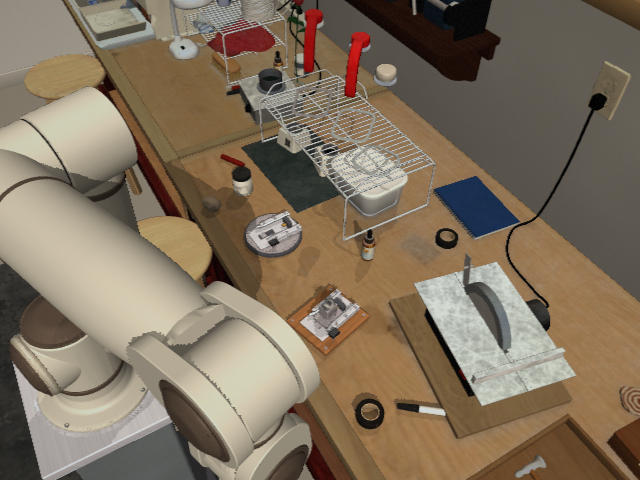

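View pics/top0.png

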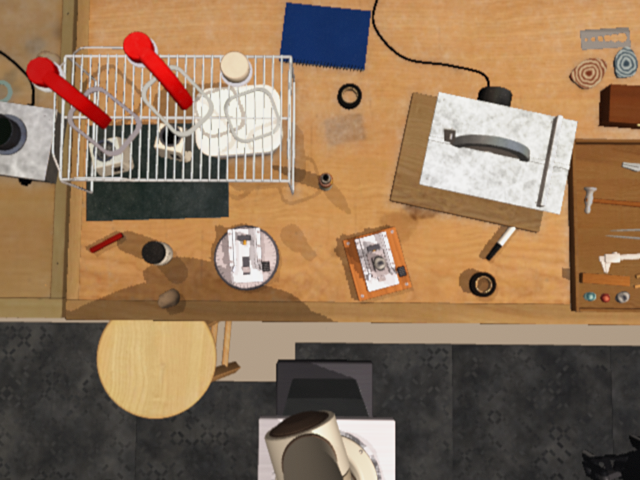

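The storage dock is at about (377,263) in the top view and (328,318) in scene. The round base is at about (247,257) in top and (273,235) in scene. I'll enlarge both.

Run:
```python
import cv2,numpy as np
t=cv2.imread("pics/top0.png");s=cv2.imread("pics/scene0.png")
def c(im,x,y,w=100,h=75,k=4):
    o=cv2.resize(im[y:y+h,x:x+w],None,fx=k,fy=k,interpolation=cv2.INTER_CUBIC)
    for i in range(0,w,10): cv2.line(o,(i*k,0),(i*k,6 if i%50 else 14),(0,255,0),1)
    for j in range(0,h,10): cv2.line(o,(0,j*k),(6,j*k),(0,255,0),1)
    return o
cv2.imwrite("pics/m1.png",np.vstack([np.hstack([c(t,330,220,100,75),c(t,200,220,100,75)]),np.hstack([c(s,280,280),c(s,230,200)])]))
```

```text
(no output)
```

View pics/m1.png

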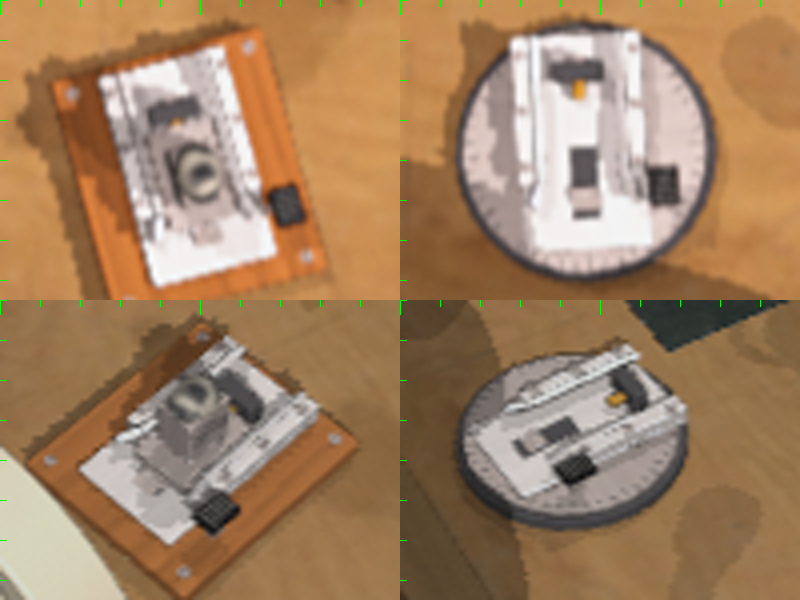

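```bash
cat > h.py <<'E'
import numpy as np,cv2
from workcell import bot,camera,camera_model
np.set_printoptions(precision=4,suppress=True)
M={n:camera_model(n) for n in("scene","top")}
def proj(n,P):
    T=np.linalg.inv(M[n]["pose"]); p=M[n]["K"]@(T[:3,:3]@np.asarray(P,float).T+T[:3,3:]); return (p[:2]/p[2]).T
def tri(a,b):
    P=[M[n]["K"]@np.linalg.inv(M[n]["pose"])[:3] for n in("top","scene")]
    X=cv2.triangulatePoints(P[0],P[1],np.float64(a).reshape(2,1),np.float64(b).reshape(2,1)); X=(X[:3]/X[3]).T[0]
    return X, proj("top",[X])[0]-a
def ray(n,uv,z):
    m=M[n]; d=m["pose"][:3,:3]@np.linalg.inv(m["K"])@[*uv,1]; c=m["pose"][:3,3]; return c+d*(z-c[2])/d[2]
E
cat > m.py <<'E'
from h import *
from scipy.optimize import least_squares
tp=lambda x,y,ox,oy,mx,my:(ox+(x-mx)/4-.4,oy+(y-my)/4-.4)
A=lambda x,y:tp(x,y,330,220,0,0); B=lambda x,y:tp(x,y,280,280,0,300)
C=lambda x,y:tp(x,y,200,220,400,0); D=lambda x,y:tp(x,y,230,200,400,300)
S={"pad":((288,206),(216,511)),"stone":((198,172),(190,392)),"scr1":((72,93),(205,332)),"scr2":((249,47),(333,439)),"scr3":((306,257),(183,572)),"fl+y":((155,287),(80,467)),"fl-y":((275,255),(167,544))}
W={"pad":((664,186),(577,469)),"fl-y":((652,245),(527,497)),"fl+y":((533,248),(478,437)),"r-y":((640,33),(684,404)),"r+y":((512,37),(632,347))}
for nm,d,f,g in(("S",S,A,B),("W",W,C,D)):
    for k,(a,b) in d.items():
        X,e=tri(f(*a),g(*b)); print(nm,k,X,"res",np.linalg.norm(e).round(2))
# fits: local (x,y,z) mm -> x,y,yaw
LS={"stone":(0,0,73),"fl+y":(-58,32,18),"fl-y":(-58,-32,18),"c1":(75,65,14),"c2":(75,-65,14),"c4":(-75,65,14),"c3":(-75,-65,14)}
OS={k:(A(*S[k][0]),B(*S[k][1])) for k in("stone",)}
OS["c1"]=(A(52,88),B(205,322));OS["c2"]=(A(262,27),B(358,446));OS["c3"]=(A(328,268),B(185,598));OS["c4"]=(None,B(28,462))
def fit(L,O,x0):
    def r(p,full=False):
        c,s=np.cos(p[2]),np.sin(p[2]); out=[]
        for k,(a,b) in O.items():
            l=np.array(L[k])/1e3; P=[p[0]+c*l[0]-s*l[1],p[1]+s*l[0]+c*l[1],l[2]]
            if a is not None: out.append(proj("top",[P])[0]-a)
            if b is not None: out.append(proj("scene",[P])[0]-b)
        return np.concatenate(out)
    q=least_squares(r,x0,loss="soft_l1"); print("fit",q.x[:2],np.degrees(q.x[2]),"\n",r(q.x).reshape(-1,2).T); return q.x
fit(LS,OS,[.45,-.1,.2])
c=ray("top",C(587,152),.007);print("disc c",c)
d=ray("scene",D(572,440),.010);print("disc c scene approx",d)
E
python3 m.py
```

```text
S pad [ 0.497  -0.1709  0.0337] res 0.08
S stone [ 0.5141 -0.1143  0.0682] res 0.68
S scr1 [ 0.5635 -0.0466  0.0171] res 0.22
S scr2 [ 0.5906 -0.1509  0.0137] res 0.38
S scr3 [ 0.4675 -0.1847  0.0125] res 0.01
S fl+y [ 0.4498 -0.0958  0.0167] res 0.24
S fl-y [ 0.4683 -0.1659  0.0154] res 0.14
W pad [0.5065 0.1451 0.0319] res 0.11
W fl-y [0.4727 0.1531 0.0158] res 0.42
W fl+y [0.4706 0.2245 0.008 ] res 0.54
W r-y [0.5948 0.1608 0.0333] res 0.37
W r+y [0.5945 0.2373 0.0212] res 0.29
fit [ 0.5138 -0.1171] 15.582319796233525 
 [[ 1.1834  1.1428 -0.1434 -0.9739  0.2603  0.7186  1.0623 -0.3363 -1.2074]
 [ 0.6596 -0.4248 -1.0421 -0.9184 -0.0963 -1.4756  0.9388 -0.1749 -0.0558]]
disc c [0.5267 0.1941 0.007 ]
disc c scene approx [0.5239 0.1888 0.01  ]
```

Run:
```python
import cv2,numpy as np
t=cv2.imread("pics/top0.png");s=cv2.imread("pics/scene0.png")
def c(im,x,y,w,h,k=8):
    o=cv2.resize(im[y:y+h,x:x+w],None,fx=k,fy=k,interpolation=cv2.INTER_LANCZOS4)
    for i in range(0,w,10): cv2.line(o,(i*k,0),(i*k,8),(0,255,0),1)
    for j in range(0,h,10): cv2.line(o,(0,j*k),(8,j*k),(0,255,0),1)
    return o
cv2.imwrite("pics/m2.png",np.hstack([c(t,222,222,45,64),c(s,242,206,55,64)]))
```

```text
(no output)
```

View pics/m2.png

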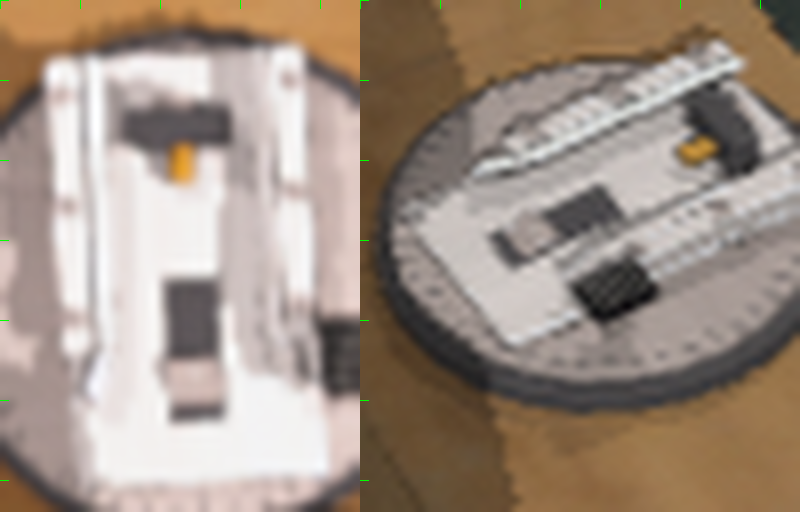

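Run:
```python
from h import *
C=lambda x,y:(222+x/8-.45,222+y/8-.45)
L=np.array([ray("top",C(*p),.0295) for p in((60,95),(67,205),(75,318))]);R=np.array([ray("top",C(*p),.0295) for p in((288,80),(295,190),(302,305))])
print(L,R,(L+R)/2)
for a in(L,R): d=a[0]-a[2]; print(np.degrees(np.arctan2(d[1],d[0])))
d=R[1]-L[1];print("cross",np.degrees(np.arctan2(d[0],-d[1])))
f=[ray("top",C(*p),.018) for p in((95,485),(327,473))];print(f,np.mean(f,0)); d=f[1]-f[0];print(np.degrees(np.arctan2(d[0],-d[1])))
print("tooth",ray("top",C(193,380),.022),"plunger",ray("top",C(181,162),.027))
y=np.radians(4); 
m=((L+R)/2)[1]; print("origin from screws",m[:2]-.025*np.array([np.cos(y),np.sin(y)]), "from floor", np.mean(f,0)[:2]+.058*np.array([np.cos(y),np.sin(y)]))
```

```text
[[0.5824 0.2325 0.0295]
 [0.55   0.2298 0.0295]
 [0.5169 0.2269 0.0295]] [[0.5872 0.1656 0.0295]
 [0.5549 0.163  0.0295]
 [0.5213 0.1604 0.0295]] [[0.5848 0.199  0.0295]
 [0.5525 0.1964 0.0295]
 [0.5191 0.1937 0.0295]]
4.934609444373716
4.435259271704545
cross 4.192712039929113
[array([0.4682, 0.222 , 0.018 ]), array([0.4723, 0.1537, 0.018 ])] [0.4702 0.1878 0.018 ]
3.420099686714936
tooth [0.4992 0.1931 0.022 ] plunger [0.5631 0.197  0.027 ]
origin from screws [0.5275 0.1947] from floor [0.5281 0.1919]
```

Emit:
send_rows(targets="0 0 0 0 255;421 -236 60 3 255;421 -236 60 3 255;421 -236 60 3 255;421 -236 60 3 255;421 -236 60 3 255;421 -236 60 3 255;421 -236 60 3 255;421 -236 60 3 255;421 -236 130 3 255;421 -236 150 3 255;421 -236 150 3 255;421 -236 150 3 255", newtons=30)

```text
time: 1.72
ee_pos: [0.4974, -0.1705, 0.0828]
tcp_rot: [179.9, -0.1, 14.8]
wrist_force: [-0.2, 0.1, 0.9]
opening: -0.0002
grasp_force: 0.0
```

Emit:
send_rows(targets="0 0 20 0 255;0 0 40 0 255;0 0 44 0 255;0 0 46 0 255;0 0 48 0 255;0 0 49 0 255;0 0 50 0 255;0 0 51 0 255;0 0 52 0 255;0 0 52 0 255")

```text
time: 2.98
ee_pos: [0.4969, -0.1702, 0.0295]
tcp_rot: [180.0, -0.0, 14.8]
wrist_force: [0.3, 0.2, 3.2]
opening: -0.0003
grasp_force: 1.6
```

Run:
```python
from h import *
t=camera("top");s=camera("scene")
c=lambda im,x,y,w,h,k=6:cv2.resize(im[y:y+h,x:x+w],None,fx=k,fy=k,interpolation=cv2.INTER_CUBIC)
cv2.imwrite("pics/m3.png",np.hstack([c(t,340,220,66,80),c(s,290,280,66,80)]))
```

```text
(no output)
```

View pics/m3.png

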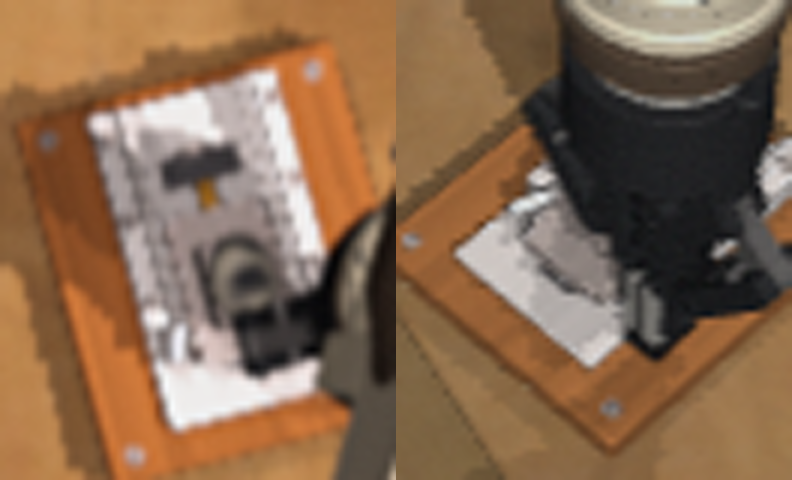

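Emit:
send_rows(targets="0 0 -30 0 255;0 0 -75 0 255;22 -48 -75 0 0;22 -48 -75 0 0;22 -48 -75 0 0;22 -48 -75 0 0;22 -48 -75 0 0;22 -48 -75 0 0")

```text
time: 4.08
ee_pos: [0.5057, -0.1186, 0.1041]
tcp_rot: [-180.0, 0.0, 14.8]
wrist_force: [0.7, 0.0, 0.0]
opening: 0.0852
grasp_force: 0.0
```

Run:
```python
from h import *
t=camera("top");s=camera("scene")
c=lambda im,x,y,w,h,k=6:cv2.resize(im[y:y+h,x:x+w],None,fx=k,fy=k,interpolation=cv2.INTER_CUBIC)
cv2.imwrite("pics/m4.png",np.hstack([c(t,340,220,66,80),c(s,290,280,66,80)]))
```

```text
(no output)
```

View pics/m4.png

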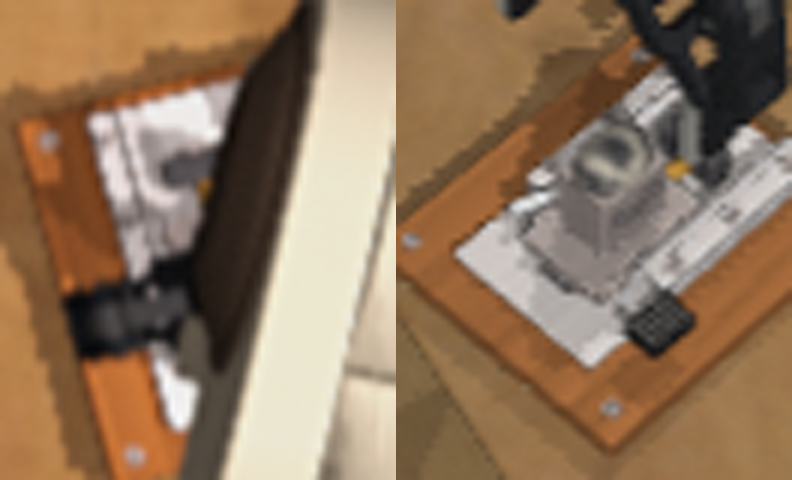

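Emit:
send_rows(targets="0 0 30 0 0;0 0 55 0 0;0 0 64 0 60;0 0 64 0 120;0 0 64 0 150;0 0 64 0 160;0 0 64 0 165;0 0 64 0 170;0 0 64 0 175;0 0 64 0 180", newtons=25)

```text
time: 5.42
ee_pos: [0.506, -0.1182, 0.0405]
tcp_rot: [180.0, -0.0, 14.8]
wrist_force: [-0.6, -1.0, 2.7]
opening: 0.0258
grasp_force: 22.3
```

Emit:
send_rows(targets="0 0 0 0 200;0 0 0 0 200;-2 0 0 0 200;-5 0 0 0 200;-8 0 0 0 200;-12 0 0 0 200", newtons=45)

```text
time: 6.18
ee_pos: [0.4944, -0.1213, 0.0405]
tcp_rot: [180.0, -0.0, 14.8]
wrist_force: [2.3, 1.0, 4.9]
opening: 0.0253
grasp_force: 45.1
```

Emit:
send_rows(targets="-5 0 0 0 200;-11 0 0 0 200;-17 0 0 0 200;-23 0 0 0 200")

```text
time: 6.68
ee_pos: [0.472, -0.1272, 0.0406]
tcp_rot: [180.0, -0.0, 14.8]
wrist_force: [2.2, 1.1, 5.2]
opening: 0.0253
grasp_force: 45.1
```

Emit:
send_rows(targets="-6 0 0 0 200;-12 0 0 0 200;-18 0 0 0 200;-25 0 0 0 200;-32 0 0 0 200;-37 0 0 0 200;-37 0 0 0 200;-37 0 -2 0 200;-37 0 -5 0 200")

```text
time: 7.8
ee_pos: [0.4351, -0.1363, 0.0442]
tcp_rot: [-179.9, 0.1, 14.8]
wrist_force: [-0.0, 0.8, -4.1]
opening: 0.0252
grasp_force: 44.4
```

Emit:
send_rows(targets="0 0 -35 0 200;0 0 -70 0 200;14 -40 -70 1 200;27 -77 -70 3 200;41 -115 -70 4 200;55 -154 -70 5 200;68 -192 -70 6 200;82 -231 -70 8 200;95 -270 -70 9 200;105 -295 -70 10 200;109 -308 -70 10.4 200;109 -308 -50 10.4 200;109 -308 -25 10.4 200;109 -308 -10 10.4 200;109 -308 -5 10.4 200;109 -308 -5 10.4 200")

```text
time: 9.8
ee_pos: [0.4784, 0.0909, 0.052]
tcp_rot: [-177.3, 0.2, 9.3]
wrist_force: [0.2, 0.3, -3.8]
opening: 0.0249
grasp_force: 46.1
```

Run:
```python
from h import *
t=camera("top");s=camera("scene")
c=lambda im,x,y,w,h,k=6:cv2.resize(im[y:y+h,x:x+w],None,fx=k,fy=k,interpolation=cv2.INTER_CUBIC)
cv2.imwrite("pics/m5.png",np.hstack([c(t,214,222,66,80),c(s,234,196,66,80)]))
```

```text
(no output)
```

View pics/m5.png

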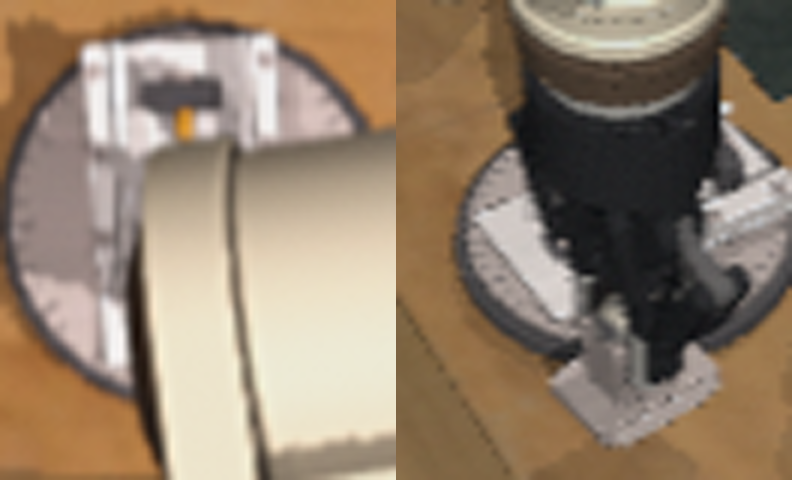

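Emit:
send_rows(targets="0 0 -30 0 200;0 0 -50 0 200;0 0 -50 0 200")

```text
time: 10.28
ee_pos: [0.4805, 0.089, 0.1046]
tcp_rot: [-177.3, -0.1, 9.3]
wrist_force: [0.2, -0.0, -4.1]
opening: 0.0251
grasp_force: 46.4
```

```bash
python3 -c "
from h import *
o=bot.get_obs();print(o['q'],o['ee_pos'],o['tcp_rot'],o['time'])"
```

```text
[  8.9399  -4.1464 -13.1307  80.9165   2.6598 179.6725] [0.4805 0.089  0.1046] [-177.3408   -0.1144    9.267 ] 10.275
```

Emit:
send_rows(targets="0 0 0 -10 200;0 0 0 -20 200;0 0 0 -30 200;0 0 0 -40 200;0 0 0 -40 200")

```text
time: 10.9
ee_pos: [0.4789, 0.0887, 0.1018]
tcp_rot: [-177.9, -1.6, 49.2]
wrist_force: [-0.7, 0.7, -4.2]
opening: 0.0253
grasp_force: 46.2
```

```bash
python3 -c "
from h import *
o=bot.get_obs();print(o['q'],o['ee_pos'],o['tcp_rot'],o['time'])"
```

```text
[  8.9437  -4.0481 -13.3517  80.8704   2.6577 139.7411] [0.4789 0.0887 0.1018] [-177.8588   -1.5843   49.169 ] 10.9
```

Joint 6 ran into its +180° limit, which left the tool tilted 2.7°. The final pose needs the half-turned wrist. I'll unwind to the other end first, where the mirrored conflict should remove the tilt.

Emit:
send_rows(targets="0 0 -10 -10.6 200;0 0 -20 -21.2 200;0 0 -30 -31.8 200;0 0 -40 -42.4 200;0 0 -40 -53 200;0 0 -40 -63.6 200;0 0 -40 -74.2 200;0 0 -40 -84.8 200;0 0 -40 -95.4 200;0 0 -40 -106 200;0 0 -40 -116.6 200;0 0 -40 -127.2 200;0 0 -40 -137.8 200;0 0 -40 -148.4 200;0 0 -40 -159 200;0 0 -40 -169.6 200;0 0 -40 -180.2 200;0 0 -40 -190.8 200;0 0 -40 -201.4 200;0 0 -40 -212 200")

```text
time: 13.4
ee_pos: [0.4794, 0.0869, 0.1421]
tcp_rot: [179.1, 2.5, -98.7]
wrist_force: [-0.4, -0.1, -4.8]
opening: 0.0253
grasp_force: 46.2
```

```bash
python3 -c "
from h import *
o=bot.get_obs();print(o['q'],o['ee_pos'],o['tcp_rot'],o['time'])"
```

```text
[  8.724   -4.3317  -9.1746  85.317    2.6588 -72.6148] [0.4794 0.0869 0.1421] [179.0523   2.4894 -98.6856] 13.4
```

Emit:
send_rows(targets="0 0 0 -10.6 200;0 0 0 -21.2 200;0 0 0 -31.8 200;0 0 0 -42.4 200;0 0 0 -53 200;0 0 0 -63.6 200;0 0 0 -74.2 200;0 0 0 -84.8 200;0 0 0 -95.4 200;0 0 0 -106 200;0 0 0 -111 200;0 0 0 -111 200;0 0 0 -111 200")

```text
time: 15.02
ee_pos: [0.4764, 0.1028, 0.1423]
tcp_rot: [-178.0, 0.0, 10.8]
wrist_force: [1.1, -0.1, -4.7]
opening: 0.0249
grasp_force: 46.2
```

```bash
python3 -c "
from h import *
o=bot.get_obs();print(o['q'],o['ee_pos'],o['tcp_rot'],o['time'])"
```

```text
[  11.0257   -4.4764   -9.272    85.2019    1.9613 -179.795 ] [0.4764 0.1028 0.1423] [-178.0387    0.0045   10.8208] 15.025
```

Emit:
send_rows(targets="0 0 0 -5 200;0 0 0 -9 200;0 0 0 -9 200;0 0 0 -9 200")

```text
time: 15.52
ee_pos: [0.4648, 0.1414, 0.1425]
tcp_rot: [-179.8, -0.3, 16.7]
wrist_force: [0.1, 0.5, -3.7]
opening: 0.0252
grasp_force: 46.3
```

```bash
python3 -c "
from h import *
o=bot.get_obs();print(o['q'],o['ee_pos'],o['tcp_rot'],o['time'])"
```

```text
[  16.7962   -4.9518   -9.6763   84.9966    0.2023 -179.8932] [0.4648 0.1414 0.1425] [-179.7972   -0.2785   16.6895] 15.525
```

Emit:
send_rows(targets="2 -10 0 10.6 200;4 -20 0 21.2 200;6 -30 0 31.8 200;7 -40 0 42.4 200;7 -47 0 53 200;7 -47 0 63.6 200;7 -47 0 74.2 200;7 -47 0 84.8 200;7 -47 0 95.4 200;7 -47 0 106 200;7 -47 0 116.6 200;7 -47 0 127.2 200;7 -47 0 137.8 200;7 -47 0 148.4 200;7 -47 0 159 200;7 -47 0 169.6 200;7 -47 10 180.2 200;7 -47 30 190.8 200;7 -47 50 192.3 200;7 -47 52 192.3 200")

```text
time: 18.02
ee_pos: [0.4575, 0.1881, 0.0894]
tcp_rot: [179.8, 0.1, -175.6]
wrist_force: [0.4, -0.2, -4.3]
opening: 0.025
grasp_force: 46.2
```

```bash
python3 -c "
from h import *
o=bot.get_obs();print(o['q'],o['ee_pos'],o['tcp_rot'],o['time'])"
```

```text
[ 22.2491  -3.1414 -13.8315  79.1564   0.1764  17.8419] [0.4575 0.1881 0.0894] [ 179.785     0.0921 -175.5927] 18.025
```

Emit:
send_rows(targets="0 0 25 0 200;0 0 40 0 200;0 0 45 0 200;0 0 47.5 0 200;-5 0 47.5 0 200;-10 0 47.5 0 200;-15 0 47.5 0 200;-15 0 47.5 0 200")

```text
time: 19.02
ee_pos: [0.4737, 0.1906, 0.0435]
tcp_rot: [179.7, 0.3, -175.5]
wrist_force: [0.0, -0.2, -3.4]
opening: 0.0251
grasp_force: 46.4
```

Run:
```python
from h import *
t=camera("top");s=camera("scene")
c=lambda im,x,y,w,h,k=6:cv2.resize(im[y:y+h,x:x+w],None,fx=k,fy=k,interpolation=cv2.INTER_CUBIC)
cv2.imwrite("pics/m6.png",np.hstack([c(t,214,222,66,80),c(s,234,196,66,80)]))
```

```text
(no output)
```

View pics/m6.png

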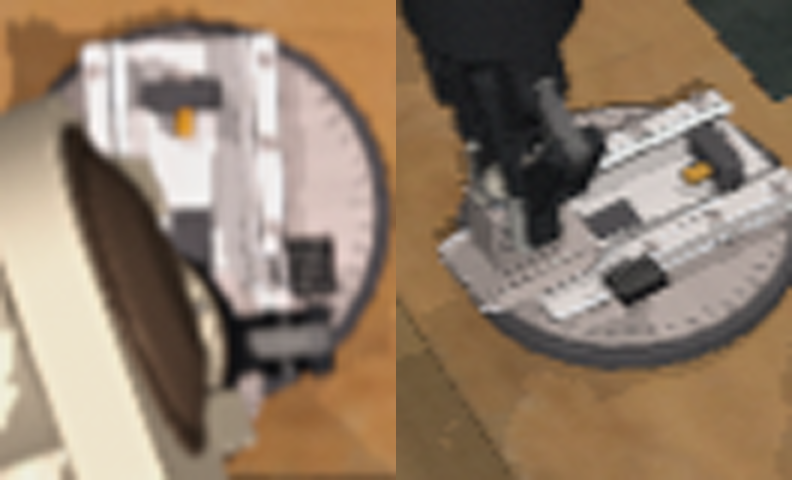

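Emit:
send_rows(targets="0 0 1 0 200;0 0 1.8 0 200;0 0 2.3 0 200;0 0 2.6 0 200;0 0 2.6 0 200")

```text
time: 19.75
ee_pos: [0.4731, 0.1905, 0.0407]
tcp_rot: [179.7, 0.2, -175.5]
wrist_force: [0.1, -0.1, -3.9]
opening: 0.0253
grasp_force: 46.5
```

Emit:
send_rows(targets="0 0 0.3 0 200;0 0 0.5 0 200;0 0 0.5 0 200")

```text
time: 20.12
ee_pos: [0.4733, 0.1906, 0.0406]
tcp_rot: [179.7, 0.3, -175.5]
wrist_force: [-1.3, -0.1, 3.0]
opening: 0.025
grasp_force: 47.3
```

Emit:
send_rows(targets="-2 0 -0.2 0 200;-4 0 -0.2 0 200;-6 0 -0.2 0 200;-8 0 -0.2 0 200;-10 0 -0.2 0 200")

```text
time: 20.75
ee_pos: [0.4833, 0.1914, 0.0406]
tcp_rot: [179.7, 0.2, -175.5]
wrist_force: [-1.2, 1.2, 5.0]
opening: 0.0251
grasp_force: 47.6
```

Emit:
send_rows(targets="-2 0 -0.2 0 200;-4 0 -0.3 0 200;-6 0 -0.3 0 200;-8 0 -0.3 0 200")

```text
time: 21.25
ee_pos: [0.4911, 0.1919, 0.0407]
tcp_rot: [179.7, 0.2, -175.5]
wrist_force: [-1.5, -0.0, 2.0]
opening: 0.0249
grasp_force: 47.4
```

Emit:
send_rows(targets="-2 0 0 0 200;-4 0 0 0 200;-6 0 0 0 200;-8 0 0 0 200;-10 0 0 0 200;-12 0 0 0 200")

```text
time: 22.0
ee_pos: [0.5031, 0.1929, 0.0407]
tcp_rot: [179.7, 0.2, -175.5]
wrist_force: [-1.4, -0.3, -0.5]
opening: 0.025
grasp_force: 46.9
```

Emit:
send_rows(targets="-3 0 0 0 200;-6 0 0 0 200;-9 0 0 0 200;-12 0 0 0 200;-15 0 0 0 200;-18 0 0 0 200")

```text
time: 22.75
ee_pos: [0.5211, 0.1942, 0.0407]
tcp_rot: [179.8, 0.2, -175.5]
wrist_force: [-0.3, -1.1, -3.7]
opening: 0.0252
grasp_force: 46.6
```

Emit:
send_rows(targets="-1.5 0 0.1 0 200;-3 0 0.1 0 200;-4.5 0 0.1 0 200;-6 0 0.1 0 200")

```text
time: 23.25
ee_pos: [0.5269, 0.1946, 0.0407]
tcp_rot: [179.8, 0.2, -175.5]
wrist_force: [-0.7, -0.9, -3.5]
opening: 0.0251
grasp_force: 46.5
```

Emit:
send_rows(targets="-1 0 0 0 200;-2 0 0 0 200;-3 0 0 0 200;-4 0 0 0 200")

```text
time: 23.75
ee_pos: [0.5306, 0.1949, 0.0407]
tcp_rot: [179.8, 0.2, -175.5]
wrist_force: [-4.8, -3.5, -2.6]
opening: 0.025
grasp_force: 46.6
```

Emit:
send_rows(targets="-0.5 -0.4 0 0 200;-1 -0.4 0 0 200;-2 -0.4 0 0 200;-2 -0.4 0 0 200")

```text
time: 24.25
ee_pos: [0.533, 0.195, 0.0407]
tcp_rot: [179.7, 0.2, -175.5]
wrist_force: [-2.9, -0.2, -4.2]
opening: 0.0249
grasp_force: 46.4
```

Emit:
send_rows(targets="-0.5 0 0 0 200;-1 0 0 0 200;-1.5 0 0 0 200;-2 0 0 0 200;-2 0 0 0 200")

```text
time: 24.88
ee_pos: [0.535, 0.195, 0.0409]
tcp_rot: [179.7, 0.2, -175.5]
wrist_force: [-4.1, 0.9, -4.4]
opening: 0.0251
grasp_force: 46.4
```

Emit:
send_rows(targets="-0.5 0 0 0 200;-1 0 0 0 200;-1 0 0 0 200")

```text
time: 25.25
ee_pos: [0.536, 0.1951, 0.0408]
tcp_rot: [179.7, 0.2, -175.5]
wrist_force: [-4.0, -0.1, -4.2]
opening: 0.0247
grasp_force: 46.4
```

Emit:
send_rows(targets="-0.5 0 0 0 200;-1 0 0 0 200;-1 0 0 0 200")

```text
time: 25.62
ee_pos: [0.537, 0.1951, 0.0408]
tcp_rot: [179.7, 0.2, -175.5]
wrist_force: [-4.8, -0.0, -4.7]
opening: 0.0249
grasp_force: 46.4
```

Emit:
send_rows(targets="-0.5 0 0 0 200;-1 0 0 0 200;-1 0 0 0 200")

```text
time: 26.0
ee_pos: [0.5378, 0.1952, 0.0408]
tcp_rot: [179.7, 0.2, -175.5]
wrist_force: [-5.6, 0.1, -4.9]
opening: 0.0251
grasp_force: 46.4
```

Emit:
send_rows(targets="-0.5 0 0 0 200;-0.8 0 0 0 200;-0.8 0 0 0 200")

```text
time: 26.38
ee_pos: [0.538, 0.1952, 0.0407]
tcp_rot: [179.7, 0.1, -175.5]
wrist_force: [-8.7, 0.2, -3.2]
opening: 0.0253
grasp_force: 46.6
```

Emit:
send_rows(targets="1 0 0 0 200;2 0 0 0 200;2.6 0 0 0 200;2.6 0 0 0 200")

```text
time: 26.88
ee_pos: [0.5361, 0.195, 0.0408]
tcp_rot: [179.7, 0.2, -175.5]
wrist_force: [-4.2, 0.5, -5.7]
opening: 0.0254
grasp_force: 46.3
```

Emit:
send_rows(targets="0.5 0 0 0 200;1 0 0 0 200;1 0 0 0 200")

```text
time: 27.25
ee_pos: [0.5353, 0.195, 0.0409]
tcp_rot: [179.7, 0.3, -175.5]
wrist_force: [-3.0, -0.8, -5.9]
opening: 0.0249
grasp_force: 46.3
```

Emit:
send_rows(targets="0.5 0 0 0 200;1 0 0 0 200;1 0 0 0 200")

```text
time: 27.62
ee_pos: [0.535, 0.1949, 0.0411]
tcp_rot: [179.7, 0.3, -175.5]
wrist_force: [5.1, 0.1, -8.2]
opening: 0.0253
grasp_force: 45.9
```

Emit:
send_rows(targets="0.4 0 0 0 200;0.8 0 0 0 200;0.8 0 0 0 200")

```text
time: 28.0
ee_pos: [0.5349, 0.1949, 0.0412]
tcp_rot: [179.8, 0.4, -175.5]
wrist_force: [6.7, 0.3, -10.4]
opening: 0.0252
grasp_force: 45.7
```

The catch holds: pulling back stopped at 0.535 and the force reversed. I'll relax, release and retreat.

Emit:
send_rows(targets="-1 0 0.3 0 200;-1.2 0 0.4 0 200;-1.2 0 0.4 0 150;-1.2 0 0.4 0 100;-1.2 0 0.4 0 30;-1.2 0 0 0 0;-1.2 0 0 0 0;-1.2 0 -15 0 0;-1.2 0 -50 0 0;-1.2 0 -100 0 0;-1.2 0 -140 0 0;100 -60 -150 0 0;150 -110 -150 0 0;150 -150 -150 0 0;150 -150 -150 0 0;150 -150 -150 0 0;150 -150 -150 0 0")

```text
time: 30.12
ee_pos: [0.3954, 0.0331, 0.1903]
tcp_rot: [179.7, 0.3, -175.5]
wrist_force: [0.0, 0.4, 0.1]
opening: 0.0857
grasp_force: 0.0
```

Run:
```python
from h import *
t=camera("top");s=camera("scene")
c=lambda im,x,y,w,h,k=6:cv2.resize(im[y:y+h,x:x+w],None,fx=k,fy=k,interpolation=cv2.INTER_CUBIC)
cv2.imwrite("pics/m7.png",np.hstack([c(t,214,222,66,80),c(s,234,196,66,80)]))
```

```text
(no output)
```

View pics/m7.png

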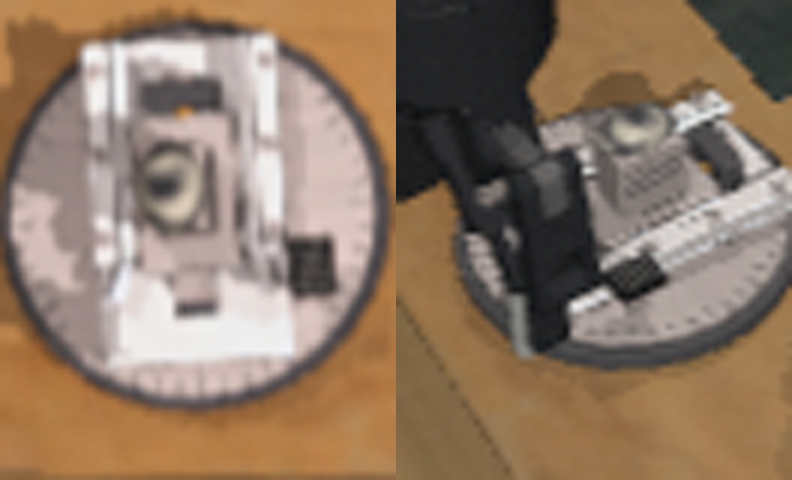

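The top view shows the carrier (stone at crop pixel (172,185)) seated against the plunger at (183,108). The tooth is up behind its rear end at (195,290), the pad is up, and the gripper is clear.

```bash
python3 -c "
from workcell import ticket
print(ticket.job_done())"
```

```text
the job is handed in; nothing more can be done
None
```

The stone carrier is locked in the round base and the job is handed in at about 30 s; a gentle pull-back test was stopped by the catch, and the highest push force I read was about 9 N.

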